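# Swing in the basket's bail arm and stack the tube rack on it

## Robot

A 7-joint arm with a two-finger parallel gripper is mounted at the origin on the work surface. World frame = base frame: x ahead of the robot, y to its left, z up, the work surface at z = 0. Lengths are in m, angles in degrees, forces in N, time in s.
With the tool pointing down it reaches from about 0.425 to 0.875 m from the base axis. Payload 8.4 kg.
Tool frame: the origin (TCP) lies midway between the tips of the shut fingers; the grasp point (between the pads) lies 19 mm behind it (manip.pinch_z is the distance from the TCP to the grasp point, in m); z points along the fingers, y is the line along which they close (so a half turn about z gives the same grasp; the last joint's range is limited). The gripper opens to 85 mm and grips with 20 to 120 N. Pads are 22 mm wide; open, the fingers measure 114 mm over their backs; the gripper's body (76 mm by 85 mm) begins 54 mm behind the grasp point. The pads swing forward as they close: fully open they stand 13 mm farther back than shut.
Start: joints at [-78.564, 19.091, 2.286, 83.961, -0.768, 76.965, -3.352], TCP at [0.191, 0.621, 0.231] pointing down, gripper open.
Joint ranges: [-147.57, 147.57], [-21.85, 119.76], [-74.77, 79.35], [14.55, 137.4], [-85.83, 265.84], [4.83, 119.75], [-152.11, 152.11]. Speed limits (degrees/s): [127.2, 127.2, 159.86, 159.86, 180, 180, 180].

## Interface

Orientations are given as [roll, pitch, yaw] about the fixed x, y, z axes, in that order (R = Rz(yaw) Ry(pitch) Rx(roll)).
In Python, from bench import manip, cams gives the robot as it stands. The module is installed in compiled form; this text tells all that it offers.
- The arm moves only by the shell command python3 -m inch 'ROWS' [OPENING] [FORCE]. ROWS is text: rows parted by semicolons, each of 6 numbers parted by spaces: the shift along the tool's x, y, z in m, then the turn, a rotation vector about the tool's x, y, z in degrees. In form: x y z rx ry rz; .... A call has 1 to 20 rows; each row shifts and turns the commanded pose from where the row before left it, along the tool's axes as they then stand; what a row does not reach is not made up. A row lasts 1/12 s, in which the tool goes at most 41.7 mm and 7.16 degrees, less where a joint would pass 70% of its speed; a pose out of reach is approached as far as the arm can. A call with a gripper value outside its range is refused whole. OPENING is the closure, from 0 (fully open) to 1 (shut), set as the call begins (- or left out, the last holds). The fingers move at their own pace and stop on an object; FORCE is the grip in N (left out, the last holds). Time passes only in rows, so rows that do not move let the fingers close. It gives the time, the measured TCP pose, the force, the opening and the grip force at its end, in the units of the state.
- manip.get_state(): the state, without advancing time (a new reading comes with each control period).
- cams.capture(name): name is "side" or "top" or "wrist"; returns a dict with "pixels" (480x640x3 uint8, red, green, blue), "camera_matrix" (3x3 intrinsics, pixels), "k1" (the pictures are not rectified: a ray, as slopes to the right and down, at radius r is drawn at 1 + k1 r^2 times it, then the intrinsics apply), "rvec" (rotation vector, rad) and "tvec" (3), from world to camera coordinates, as OpenCV has them. Camera axes: x right, y down, z forward; pixel columns grow to the right and rows downward; lengths in m; the calibration is good to about 2 mm. A picture is of the moment at which its call begins. There is no depth.
- manip.sign_off(): hands the job in; it is judged then, once.
The state is a dict: "time_s": time; "joints": joint angles; "qvel": joint speeds; "joint_efforts": joint torques, N m; "position": TCP position; "orientation": TCP orientation; "ft_force": force on the tool from outside, world axes, zero at the start; "torque": the same for the moment, N m; "finger_gap": opening from 0.0 (shut) to 1.0 (fully open); "finger_force": force on a finger pad.
Only numpy, scipy, OpenCV 4.12 (cv2) and the standard library are available. Lean on these libraries where they do the work, as an engineer would, in place of code of your own. Each camera call takes 0.05 s, during which the arm holds its last target. There are 200 camera calls.

## Task

The wire basket with the two swinging bail arms has one arm standing open outside its end. Swing that arm all the way in so that it lies flat across the basket's mouth like the other one, then pick up the long tube rack by its bridge handle and stack it on the two arms, centred on the basket with its long side along the basket's long side. Keep the rack upright, put it down without dropping it, and leave the small square rack where it is.

Things in the scene. Friction and masses are not known exactly. Their poses are not given: they have to be found in the camera images.
- basket: Fixed steel wire basket with two bail arms, 150 (x) x 220 (y) x 80 mm high, walls 5 mm, open top; origin: centre of underside, z up. Arms are U's of 10 mm bar, crossbar 166 mm long along basket x. Arms hinge at y=+100 mm (open one) and y=-100 mm (already in). When in, crossbars lie across the mouth at y=+40 and -40 mm, tops at z=90 mm. Tubes on its floor reach 25 mm. (Not the basket of bottles.)
- swing_arm (a joint): Angle of the open arm, rad. 0: outer stop, leaning out (basket +y) 0.436 rad above level; grows as it swings up and in; 2.705: inner stop, flat on the rim. Hinge axis along basket x at y=100, z=85 mm. Crossbar axis, centred on x=0: y = 100+60cos(0.436+q), z = 85+60sin(0.436+q) mm. Slightly stiff (1 N at the crossbar): stays where left, so bring it down all the way.
- rack: Long beige tube rack, 0.25 to 0.5 kg: block 110 (x) x 170 (y) x 28 mm high, tube caps to 36 mm. Bridge handle over its middle along y: bar 12 mm thick (x), 100 mm long, 63 to 75 mm high, a 12 mm post at each end, open below. Origin: centre of underside, z up. It is narrower than the basket's mouth: only the arms can carry it.
- small_rack: Small square rack of the same beige make, which stays where it is: block 90 x 90 x 28 mm, bridge handle along its y, 70 mm long, 75 mm high. Origin: centre of underside, z up.
Things that resemble listed ones, but are neither listed nor needed, are in the scene too. Leave any green or yellow look-alike of the rack alone.

How it is judged:
By the outcome, as a careful person would: the job done as asked, in the order asked, and still so for the second after the job is handed in, with the robot touching nothing.
It also fails if it takes over 56 s, if anything falls off the work surface, if the arm or the gripper's body presses on something with over 40 N, if the wrist force passes 120 N, or if a joint passes its speed limit or range.

## Working session

There is one attempt and no reset: what is moved stays moved. The work goes in short steps, Python scripts to look and compute and a shell command to move; the robot and the scene stay as the last step left them, time stands still between calls to the robot, and variables do not carry over. Pictures are saved under pics/ and viewed, at most 10 in all, crops included, and the job is handed in when it is done.

```bash
mkdir -p pics
cat > h.py <<'E'
import numpy as np, cv2, pickle
from bench import manip, cams
def cap(n,f):
    d=cams.capture(n); pickle.dump(d,open(f'pics/{f}.pkl','wb')); cv2.imwrite(f'pics/{f}.png',d['pixels'][...,::-1]); return d
def load(f): return pickle.load(open(f'pics/{f}.pkl','rb'))
def ray(d,u,v):
    K=np.array(d['camera_matrix']); x=(u-K[0,2])/K[0,0]; y=(v-K[1,2])/K[1,1]
    k=d['k1']; a,b=x,y
    for _ in range(30):
        s=1+k*(a*a+b*b); a,b=x/s,y/s
    R=cv2.Rodrigues(np.array(d['rvec'],float))[0]; t=np.array(d['tvec'],float).ravel()
    return -R.T@t, R.T@np.array([a,b,1.])
def on(d,u,v,z):
    c,r=ray(d,u,v); return c+r*(z-c[2])/r[2]
def proj(d,P):
    R=cv2.Rodrigues(np.array(d['rvec'],float))[0]; p=np.atleast_2d(P)@R.T+np.array(d['tvec'],float).ravel()
    a=p[:,:2]/p[:,2:]; a=a*(1+d['k1']*(a**2).sum(1,keepdims=True)); K=np.array(d['camera_matrix'])
    return a*[K[0,0],K[1,1]]+K[:2,2]
E
python3 - <<'E'
from h import *
for n in('top','side'):
    d=cap(n,n+'0'); c,r=ray(d,320,240); print(n,c,r,d['k1'],np.array(d['camera_matrix'])[0,0])
print(manip.get_state(),manip.pinch_z)
E
```

```text
top [ 0.2629796  -0.13174219  1.59080979] [ 0.13565948  0.00112494 -0.99093569] -0.13783183303847338 544.164967655951
side [-0.21399122 -1.05664746  0.91598897] [ 0.45977058  0.63739495 -0.61892173] -0.12255351088856123 487.37667503537733
{'time_s': 0.1, 'joints': array([-78.56318891,  19.12758619,   2.28608711,  84.00600701,
        -0.7686589 ,  76.96551906,  -3.35275868]), 'qvel': array([ 0.04719671, -0.13979248, -0.03834043, -0.05154144, -0.02600713,
        0.00327642, -0.01950551]), 'joint_efforts': array([ 5.21006135e-03, -6.60020185e+01,  1.37125835e+00, -4.06477761e+01,
        1.72138849e-02,  8.93741293e-03,  3.26643203e-05]), 'position': array([0.19126194, 0.62079189, 0.23051184]), 'orientation': array([-1.79916309e+02,  5.21631534e-03,  1.62875969e+02]), 'ft_force': array([-0.0979406 , -0.22798713, -0.61447531]), 'torque': array([-0.04914897, -0.03537338,  0.10029134]), 'finger_force': 0.0, 'finger_gap': 1.0004104549947268} 0.0187
```

View pics/top0.png

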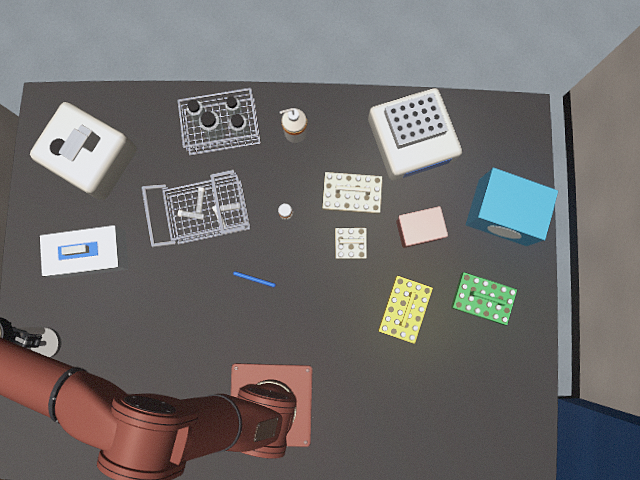

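View pics/side0.png

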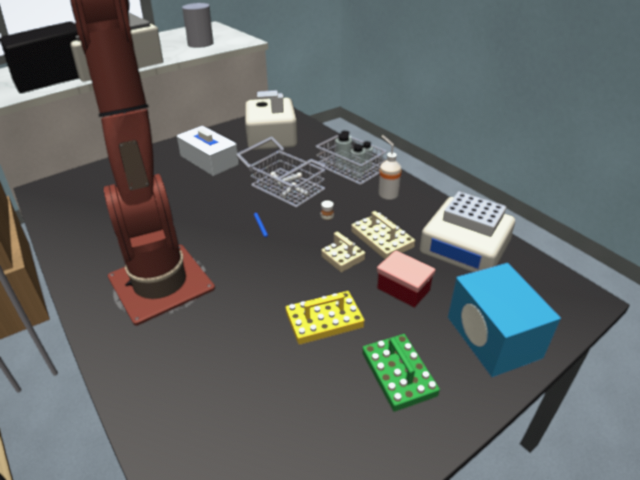

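The top view shows the basket near (205,207) with its open arm at (155,215). The long rack is near (352,192) and the small rack at (351,243). I'll zoom in to pick corners.

Run:
```python
from h import *
d=load('top0'); im=d['pixels'][...,::-1]
c=im[155:265,130:260]; cv2.imwrite('pics/c1.png',cv2.resize(c,None,fx=5,fy=5,interpolation=cv2.INTER_CUBIC))
hsv=cv2.cvtColor(d['pixels'],cv2.COLOR_RGB2HSV)
sub=im[160:275,315:390]
m=(im.max(2)>140).astype(np.uint8); m[:,:315]=0;m[:,390:]=0;m[:160]=0;m[275:]=0
m=cv2.morphologyEx(m,cv2.MORPH_CLOSE,np.ones((5,5)))
for c in cv2.findContours(m,cv2.RETR_EXTERNAL,cv2.CHAIN_APPROX_NONE)[0]:
    if cv2.contourArea(c)<300: continue
    P=np.array([on(d,*p[0],0.028)[:2] for p in c])
    print(cv2.boundingRect(c),cv2.minAreaRect(c),cv2.minAreaRect((P*1000).astype(np.float32)))
```

```text
(335, 228, 32, 31) ((350.5, 243.0), (30.0, 31.0), 90.0) ((470.8269958496094, -218.81005859375), (87.82809448242188, 90.61383056640625), 1.55672287940979)
(322, 172, 60, 41) ((352.17510986328125, 192.04820251464844), (58.208839416503906, 37.26220703125), 4.085616588592529) ((622.0818481445312, -220.2420654296875), (170.425537109375, 112.12892150878906), 87.55469512939453)
```

View pics/c1.png

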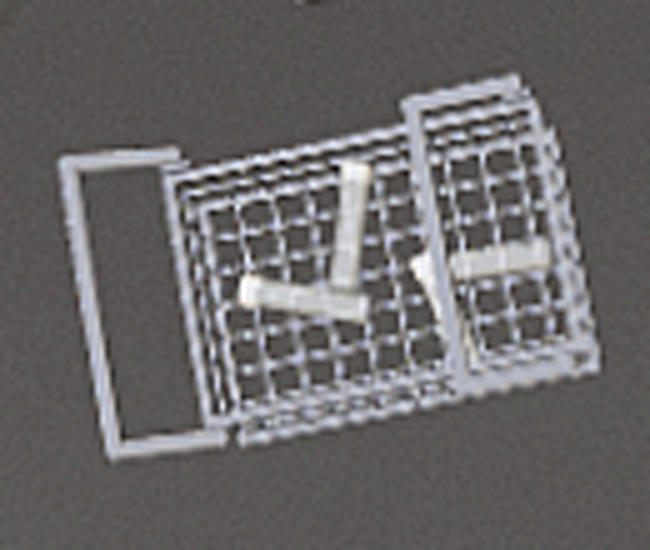

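The crop shows the inner crossbar from (412,100) to (462,385) and the open crossbar from (68,160) to (113,450), in crop pixels.

Run:
```python
from h import *
d=load('top0')
f=lambda x,y,z: on(d,130+x/5-.4,155+y/5-.4,z)
a,b=f(414,102,.089),f(461,383,.089); c,e=f(68,160,.112),f(113,450,.112)
rim=[f(175,172,.08),f(212,430,.08)]
i=(a+b)/2;o=(c+e)/2
print(a,b,c,e); print('mid',i,o,'dist',np.linalg.norm((o-i)[:2]),'len',np.linalg.norm(a-b),np.linalg.norm(c-e))
print('yaws',[np.degrees(np.arctan2(*(p-q)[[1,0]])) for p,q in((a,b),(c,e),rim)],np.degrees(np.arctan2(*(o-i)[[1,0]]))-90)
print('center',i+(o-i)*40/194.4)
# end corners of basket
for x,y in((175,172),(212,430),(595,370),(530,95)): print(f(x,y,.08))
```

```text
[0.64660009 0.18100016 0.089     ] [0.48582828 0.14532101 0.089     ] [0.60337904 0.3715128  0.112     ] [0.43988049 0.33381655 0.112     ]
mid [0.56621418 0.16316058 0.089     ] [0.52162976 0.35266468 0.112     ] dist 0.19467812250660563 len 0.16468325743762943 0.16778790545620023
yaws [np.float64(12.512535119747378), np.float64(12.983240218838276), np.float64(11.973428680145428)] 13.23915175083306
center [0.55704044 0.2021532  0.09373251]
[0.60491796 0.31894626 0.08      ]
[0.45663957 0.28750058 0.08      ]
[0.49658789 0.07157469 0.08      ]
[0.65453078 0.11632633 0.08      ]
```

```bash
cat >> h.py <<'E'
from scipy.spatial.transform import Rotation as Ro
B=np.array([.557,.202,0]); YB=12.9
def bw(x,y,z): return B+Ro.from_euler('z',YB,degrees=True).apply([x,y,z])
def togo(p,yaw):
    s=manip.get_state(); R=Ro.from_euler('xyz',s['orientation'],degrees=True)
    T=Ro.from_euler('xyz',[180,0,yaw],degrees=True)
    print('t',s['time_s'],'pos',s['position'].round(4),s['orientation'].round(2),'shift(tool)',R.inv().apply(p-s['position']).round(4),'turn',(R.inv()*T).as_rotvec(degrees=True).round(2),'shift after turn',T.inv().apply(p-s['position']).round(4),'f',s['ft_force'].round(1),s['joints'].round(0),s['finger_gap'])
E
python3 -m inch '-.0263 -.0106 0 0 0 0;-.0263 -.0106 0 0 0 0;-.0263 -.0106 0 0 0 0;-.0263 -.0106 0 0 0 0;-.0263 -.0106 0 0 0 0;-.0263 -.0106 0 0 0 0;-.0263 -.0106 0 0 0 0;-.0263 -.0106 0 0 0 0;-.0263 -.0106 0 0 0 0;-.0263 -.0106 0 0 0 0;-.0263 -.0106 0 0 0 0;-.0263 -.0106 0 0 0 0;-.0263 -.0106 0 0 0 0;-.0263 -.0106 0 0 0 0;-.0263 -.0106 0 0 0 0;0 0 0 0 0 -6;0 0 0 0 0 -6;0 0 0 0 0 -6;0 0 0 0 0 -6;0 0 0 0 0 -6' 0.5 20
python3 -c "
from h import *
togo(bw(0,.1544,.200),192.9); cap('wrist','w1')"
```

```text
time_s: 1.77
position: [0.5214, 0.3529, 0.2307]
orientation: [-180.0, -0.1, -166.8]
ft_force: [0.1, -0.5, 0.5]
finger_gap: 0.501
finger_force: 0.0
t 1.7667 pos [0.5214 0.3529 0.2307] [-1.7997e+02 -5.0000e-02 -1.6683e+02] shift(tool) [-0.0011 -0.0006  0.0307] turn [-0.03 -0.05  0.27] shift after turn [-0.0011 -0.0006  0.0307] f [ 0.1 -0.5  0.5] [-47.  17.  11.  87.  -3.  76.  68.] 0.5005472556031593
```

View pics/w1.png

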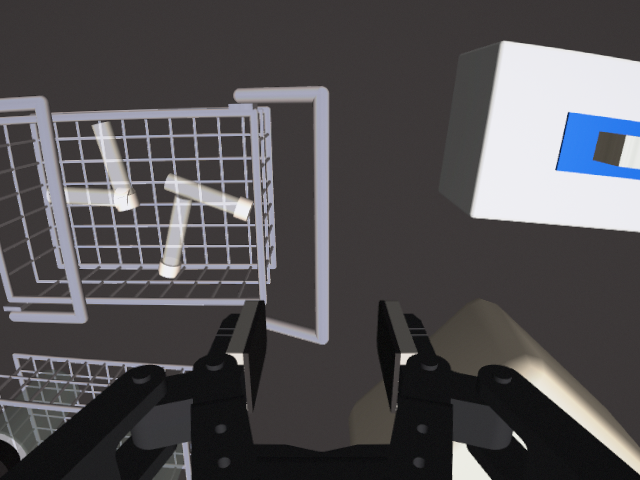

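The wrist view shows the open crossbar running from (321,95) to (322,338), between the pads. The inner bar runs from (43,105) to (77,315). The bars are round. I'll use these points to refine the basket pose.

Run:
```python
from h import *
d=load('w1')
c,e=on(d,321,92,.112),on(d,322,340,.112); a,b=on(d,42,101,.088),on(d,78,318,.088)
o=(c+e)/2;i=(a+b)/2
print(c,e,a,b,np.linalg.norm(c-e),np.linalg.norm(a-b),np.linalg.norm((o-i)[:2]))
print('yaw',[np.degrees(np.arctan2(*v[[1,0]])) for v in(c-e,e-c,a-b,b-a)],np.degrees(np.arctan2(*(o-i)[[1,0]]))-90,'centre',i+(o-i)*40/194.4)
```

```text
[0.43844534 0.3328083  0.112     ] [0.603087   0.37196687 0.112     ] [0.48295089 0.14720354 0.088     ] [0.64553258 0.18160203 0.088     ] 0.1692343744528999 0.16618080568247737 0.192946650055367
yaw [np.float64(-166.62127657862388), np.float64(13.378723421376124), np.float64(-168.05372788518437), np.float64(11.946272114815613)] 13.021948349995697 centre [0.55529615 0.20308279 0.09293827]
```

```bash
sed -i 's/^B=.*/B=np.array([.556,.2026,0]); YB=12.9/' h.py
python3 -m inch '0 0 .028 0 0 0;0 0 .028 0 0 0;0 0 .028 0 0 0;0 0 .028 0 0 0;0 0 .028 0 0 0;0 0 0 0 0 0' 0.5 20
python3 -m inch '0 0 0 0 0 0;0 0 0 0 0 0;0 0 0 0 0 0;0 0 0 0 0 0;0 0 0 0 0 0;0 0 0 0 0 0' 1 20
python3 -c "
from h import *
togo(bw(0,.1544,.091),192.9)
q=np.radians(np.arange(25,181,6)); y=60*np.cos(q);z=60*np.sin(q)
print(np.c_[np.degrees(q)[1:],np.diff(y),-np.diff(z)].round(1).tolist())"
```

```text
time_s: 2.32
position: [0.5183, 0.3509, 0.0852]
orientation: [-179.8, -0.5, -167.2]
ft_force: [-0.5, -1.1, -1.3]
finger_gap: 0.5
finger_force: 0.0
time_s: 2.82
position: [0.5226, 0.3536, 0.0926]
orientation: [179.9, 0.2, -167.1]
ft_force: [3.6, 1.1, 0.9]
finger_gap: 0.106
finger_force: 21.5
t 2.8167 pos [0.5226 0.3536 0.0926] [ 1.7994e+02  1.5000e-01 -1.6714e+02] shift(tool) [ 0.0012 -0.0002  0.0016] turn [ 0.06  0.15 -0.04] shift after turn [ 0.0012 -0.0002  0.0016] f [3.6 1.1 0.9] [-46.  23.  10.  96.  -5.  61.  68.] 0.10569682485554154
[[31.0, -2.9, -5.5], [37.0, -3.5, -5.2], [43.0, -4.0, -4.8], [49.0, -4.5, -4.4], [55.0, -4.9, -3.9], [61.0, -5.3, -3.3], [67.0, -5.6, -2.8], [73.0, -5.9, -2.1], [79.0, -6.1, -1.5], [85.0, -6.2, -0.9], [91.0, -6.3, -0.2], [97.0, -6.3, 0.4], [103.0, -6.2, 1.1], [109.0, -6.0, 1.7], [115.0, -5.8, 2.4], [121.0, -5.5, 2.9], [127.0, -5.2, 3.5], [133.0, -4.8, 4.0], [139.0, -4.4, 4.5], [145.0, -3.9, 4.9], [151.0, -3.3, 5.3], [157.0, -2.8, 5.6], [163.0, -2.1, 5.9], [169.0, -1.5, 6.1], [175.0, -0.9, 6.2]]
```

```bash
python3 -m inch '0 -.0029 -.0055 0 0 0;0 -.0035 -.0052 0 0 0;0 -.004 -.0048 0 0 0;0 -.0045 -.0044 0 0 0;0 -.0049 -.0039 0 0 0;0 -.0053 -.0033 0 0 0;0 -.0056 -.0028 0 0 0;0 -.0059 -.0021 0 0 0;0 -.0061 -.0015 0 0 0;0 -.0062 -.0009 0 0 0;0 -.0063 -.0002 0 0 0;0 0 0 0 0 0'
python3 -c "
from h import *
togo(bw(0,.099,.126),192.9)"
```

```text
time_s: 3.82
position: [0.5352, 0.2996, 0.1278]
orientation: [179.9, 0.2, -167.2]
ft_force: [2.4, 0.7, 7.0]
finger_gap: 0.105
finger_force: 21.6
t 3.8167 pos [0.5352 0.2996 0.1278] [ 179.9     0.2  -167.16] shift(tool) [ 0.0014 -0.0002  0.0017] turn [ 0.1   0.2  -0.06] shift after turn [ 0.0014 -0.0002  0.0018] f [2.4 0.7 7. ] [-43.  19.  12.  97.  -4.  64.  73.] 0.10533301418573884
```

```bash
python3 -m inch '0 -.0063 .0006 0 0 0;0 -.0062 .0013 0 0 0;0 -.006 .0019 0 0 0;0 -.0058 .0024 0 0 0;0 -.0055 .0029 0 0 0;0 -.0052 .0035 0 0 0;0 -.0048 .004 0 0 0;0 -.0044 .0045 0 0 0;0 -.0039 .0049 0 0 0;0 -.0033 .0053 0 0 0;0 -.0028 .0056 0 0 0;0 -.0021 .0059 0 0 0;0 -.0015 .0061 0 0 0;0 -.0009 .0062 0 0 0;0 0 .004 0 0 0;0 0 0 0 0 0'
python3 -c "
from h import *
togo(bw(0,.04,.066),192.9)"
```

```text
time_s: 5.15
position: [0.5469, 0.2422, 0.066]
orientation: [-180.0, -0.0, -167.1]
ft_force: [5.2, 4.0, -1.9]
finger_gap: 0.1
finger_force: 21.6
t 5.15 pos [0.5469 0.2422 0.066 ] [-1.7999e+02 -1.0000e-02 -1.6711e+02] shift(tool) [-0.0001 -0.0006 -0.    ] turn [-0.01 -0.01 -0.01] shift after turn [-0.0001 -0.0006 -0.    ] f [ 5.2  4.  -1.9] [-39.  21.  13. 102.  -5.  57.  79.] 0.10024578539471123
```

```bash
python3 -m inch '0 0 .002 0 0 0;0 0 .001 0 0 0;0 0 0 0 0 0'
python3 -m inch '0 0 0 0 0 0;0 0 0 0 0 0;0 0 0 0 0 0;0 0 -.01 0 0 0;0 0 -.03 0 0 0;0 0 -.03 0 0 0;0 0 -.03 0 0 0;0 0 0 0 0 0' 0.7
python3 -c "
from h import *
togo(bw(0,.04,.095),192.9); cap('wrist','w2'); cap('side','s2')
im=cv2.imread('pics/s2.png')[110:230,220:360]; a=cv2.resize(im,None,fx=3,fy=3); b=cv2.imread('pics/w2.png')[:360,:]; b=cv2.resize(b,(380,214)); a=a[:,:420]
c=np.zeros((360,800,3),np.uint8); c[:,:420]=a; c[:214,420:]=b; cv2.imwrite('pics/v2.png',c)"
```

```text
time_s: 5.4
position: [0.5471, 0.2423, 0.0653]
orientation: [180.0, 0.0, -167.1]
ft_force: [-3.3, 0.8, 18.5]
finger_gap: 0.105
finger_force: 23.4
time_s: 6.07
position: [0.5495, 0.2429, 0.1705]
orientation: [179.9, 0.4, -167.2]
ft_force: [1.3, 1.3, 0.9]
finger_gap: 0.297
finger_force: 0.0
t 6.0667 pos [0.5495 0.2429 0.1705] [ 179.87    0.44 -167.15] shift(tool) [ 0.0033 -0.0009  0.0754] turn [ 0.13  0.44 -0.05] shift after turn [ 0.0027 -0.0007  0.0755] f [1.3 1.3 0.9] [-39.  15.  14.  97.  -4.  68.  78.] 0.2966426187182752
```

View pics/v2.png

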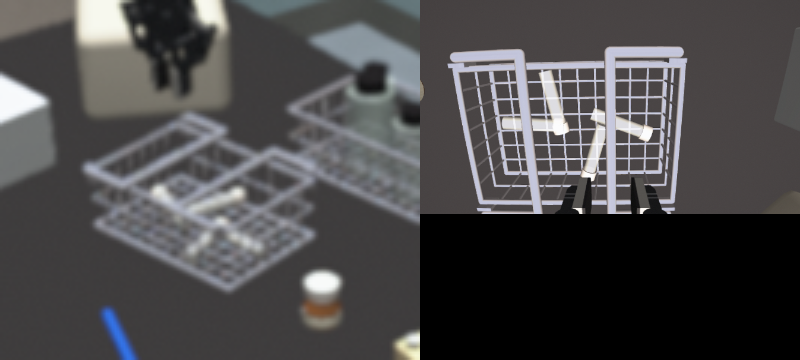

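The bail arm lies flat beside the other one; it pressed back with 18.5 N at its stop. Next is the rack.

```bash
python3 -m inch '.0023 -.0334 -.003 0 0 0;.0023 -.0334 -.003 0 0 0;.0023 -.0334 -.003 0 0 0;.0023 -.0334 -.003 0 0 0;.0023 -.0334 -.003 0 0 0;.0023 -.0334 -.003 0 0 0;.0023 -.0334 -.003 0 0 0;.0023 -.0334 -.003 0 0 0;.0023 -.0334 -.003 0 0 0;.0023 -.0334 -.003 0 0 0;.0023 -.0334 -.003 0 0 0;.0023 -.0334 -.003 0 0 0;.0023 -.0334 -.003 0 0 0;.0023 -.0334 -.003 0 0 0' 0.3
python3 -m inch '0 0 0 0 0 6.2;0 0 0 0 0 6.2;0 0 0 0 0 6.2;0 0 0 0 0 6.2;0 0 0 0 0 6.2;0 0 0 0 0 6.2;0 0 0 0 0 6.2;0 0 0 0 0 6.2;0 0 0 0 0 6.2;0 0 0 0 0 6.2;0 0 0 0 0 6.2;0 0 0 0 0 6.2;0 0 0 0 0 6.2;0 0 0 0 0 6.2;0 0 0 0 0 6.2;0 0 0 0 0 6.2;0 0 0 0 0 6.2;0 0 0 0 0 0'
python3 -c "
from h import *
togo(np.array([.622,-.22,.15]),87.55); cap('wrist','w3')"
```

```text
time_s: 7.33
position: [0.6189, -0.2223, 0.2044]
orientation: [179.9, -0.1, -167.1]
ft_force: [1.4, -0.2, -0.2]
finger_gap: 0.703
finger_force: 0.0
time_s: 8.83
position: [0.619, -0.2206, 0.2042]
orientation: [-179.8, -0.0, 87.2]
ft_force: [-0.3, 0.1, -0.1]
finger_gap: 0.702
finger_force: 0.0
t 8.8333 pos [ 0.619  -0.2206  0.2042] [-179.83   -0.     87.18] shift(tool) [0.0008 0.0032 0.0542] turn [-0.17 -0.   -0.37] shift after turn [0.0008 0.003  0.0542] f [-0.3  0.1 -0.1] [-19.  26.  48.  87. -20.  76.  28.] 0.7016590312949287
```

View pics/w3.png

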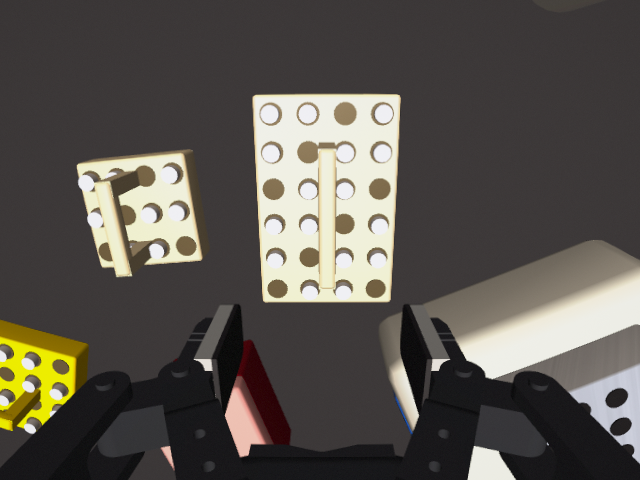

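The wrist view shows the rack's block corners at (254,95), (399,95), (391,301) and (264,301). The handle top runs from (326,146) to (328,290).

Run:
```python
from h import *
d=load('w3'); a,b=on(d,327,148,.075),on(d,328.5,290,.075); print('handle',a,b,(a+b)/2,np.linalg.norm(a-b),np.degrees(np.arctan2(*(a-b)[[1,0]])))
P=[on(d,*p,.028) for p in((253.5,95),(400,95),(391,301.5),(264,301.5))]; print(np.array(P).round(4).tolist(),np.mean(P,0),[round(np.linalg.norm(P[i]-P[i-1]),4) for i in range(4)])
for i,j in((0,3),(1,2)): print(np.degrees(np.arctan2(*(P[i]-P[j])[[1,0]])))
togo(np.array([*((a+b)/2)[:2],.05]),87.5)
```

```text
handle [ 0.62479447 -0.17039484  0.075     ] [ 0.62131904 -0.27053426  0.075     ] [ 0.62305676 -0.22046455  0.075     ] 0.10019970983990377 88.01229936520589
[[0.5731, -0.1343, 0.028], [0.6801, -0.1395, 0.028], [0.6736, -0.3066, 0.028], [0.5657, -0.3013, 0.028]] [ 0.62311375 -0.22043403  0.028     ] [np.float64(0.1672), np.float64(0.1071), np.float64(0.1672), np.float64(0.108)]
87.43655535766315
87.76416952998756
t 8.8833 pos [ 0.619  -0.2207  0.2045] [-1.7985e+02  1.0000e-02  8.7560e+01] shift(tool) [0.0005 0.0044 0.1544] turn [-0.15  0.01  0.06] shift after turn [0.0004 0.004  0.1545] f [-0.6  0.3  0.2] [-19.  26.  48.  87. -20.  76.  28.] 0.7016384961927449
```

```bash
python3 -m inch '.0005 .004 .02 0 0 0;0 0 .025 0 0 0;0 0 .025 0 0 0;0 0 .025 0 0 0;0 0 .02 0 0 0;0 0 .02 0 0 0;0 0 .012 0 0 0;0 0 .0075 0 0 0;0 0 0 0 0 0;0 0 0 0 0 0'
python3 -m inch '0 0 0 0 0 0;0 0 0 0 0 0;0 0 0 0 0 0;0 0 0 0 0 0;0 0 0 0 0 0;0 0 0 0 0 0;0 0 0 0 0 0' 1 60
python3 -c "
from h import *
togo(np.array([.623,-.2204,.05]),87.6)"
python3 -m inch '0 0 -.005 0 0 0;0 0 -.01 0 0 0;0 0 -.015 0 0 0;0 0 -.02 0 0 0;0 0 -.025 0 0 0;0 0 -.025 0 0 0;0 0 -.025 0 0 0;0 0 -.025 0 0 0;0 0 -.015 0 0 0;0 0 -.01 0 0 0;0 0 0 0 0 0;0 0 0 0 0 0'
python3 -c "
from h import *
T=bw(0,0,.05+.175); togo(T,102.9)"
```

```text
time_s: 9.72
position: [0.6239, -0.2209, 0.0517]
orientation: [180.0, 0.0, 87.5]
ft_force: [-0.6, -0.1, -0.5]
finger_gap: 0.702
finger_force: 0.0
time_s: 10.3
position: [0.6242, -0.2208, 0.0522]
orientation: [179.9, 0.0, 87.5]
ft_force: [-1.7, 1.2, 6.3]
finger_gap: 0.124
finger_force: 59.6
t 10.3 pos [ 0.6242 -0.2208  0.0522] [179.94   0.    87.48] shift(tool) [ 0.0004 -0.0012  0.0022] turn [ 0.06  0.   -0.12] shift after turn [ 0.0004 -0.0012  0.0022] f [-1.7  1.2  6.3] [-16.  35.  43.  94. -26.  61.  33.] 0.1241665941481172
time_s: 11.3
position: [0.6237, -0.2206, 0.2265]
orientation: [180.0, -0.0, 87.5]
ft_force: [1.1, 0.3, -3.3]
finger_gap: 0.128
finger_force: 58.7
t 11.3 pos [ 0.6237 -0.2206  0.2265] [ 1.7998e+02 -1.0000e-02  8.7480e+01] shift(tool) [ 0.4198 -0.0863  0.0015] turn [  0.02  -0.   -15.42] shift after turn [0.4277 0.0285 0.0015] f [ 1.1  0.3 -3.3] [-19.  26.  48.  84. -20.  78.  28.] 0.12802329744653052
```

```bash
python3 -m inch '0 0 0 0 0 -2;0 0 0 0 0 -3.4;0 0 0 0 0 -4;0 0 0 0 0 -4;0 0 0 0 0 -2;.01 .0009 0 0 0 0;.02 .0014 0 0 0 0;.03 .002 0 0 0 0;.03 .002 0 0 0 0;.03 .002 0 0 0 0;.03 .002 0 0 0 0;.03 .002 0 0 0 0;.03 .002 0 0 0 0;.03 .002 0 0 0 0;.03 .002 0 0 0 0;.03 .002 0 0 0 0;.03 .002 0 0 0 0;.03 .002 0 0 0 0;.03 .002 0 0 0 0'
python3 -m inch '.03 .002 0 0 0 0;.02 .0014 0 0 0 0;.01 .0007 0 0 0 0;.0077 0 0 0 0 0;0 0 0 0 0 0;0 0 0 0 0 0;0 0 0 0 0 0'
python3 -c "
from h import *
T=bw(0,0,.150); togo(T,102.9); cap('wrist','w4'); cap('side','s4'); cap('top','t4')
a=cv2.resize(cv2.imread('pics/s4.png')[100:230,220:360],None,fx=2.7,fy=2.7)
b=cv2.resize(cv2.imread('pics/w4.png'),(400,300))
c=np.zeros((600,800,3),np.uint8); c[:a.shape[0],:a.shape[1]]=a; c[:300,400:]=b
e=cv2.resize(cv2.imread('pics/t4.png')[150:260,130:270],(380,299)); c[300:599,400:780]=e[:299]
cv2.imwrite('pics/v4.png',c)"
```

```text
time_s: 12.88
position: [0.561, 0.1674, 0.2253]
orientation: [-179.9, 0.0, 102.8]
ft_force: [0.5, 0.5, -3.4]
finger_gap: 0.124
finger_force: 58.6
time_s: 13.47
position: [0.5518, 0.2304, 0.2263]
orientation: [-180.0, 0.0, 102.7]
ft_force: [-0.4, -0.5, -3.0]
finger_gap: 0.122
finger_force: 58.6
t 13.4667 pos [0.5518 0.2304 0.2263] [-1.7999e+02  4.0000e-02  1.0273e+02] shift(tool) [-0.028  -0.002   0.0763] turn [-0.01  0.04 -0.17] shift after turn [-0.028  -0.0021  0.0763] f [-0.4 -0.5 -3. ] [-57.  15.  36.  93.  -9.  75.  -7.] 0.12189304995061796
```

View pics/v4.png

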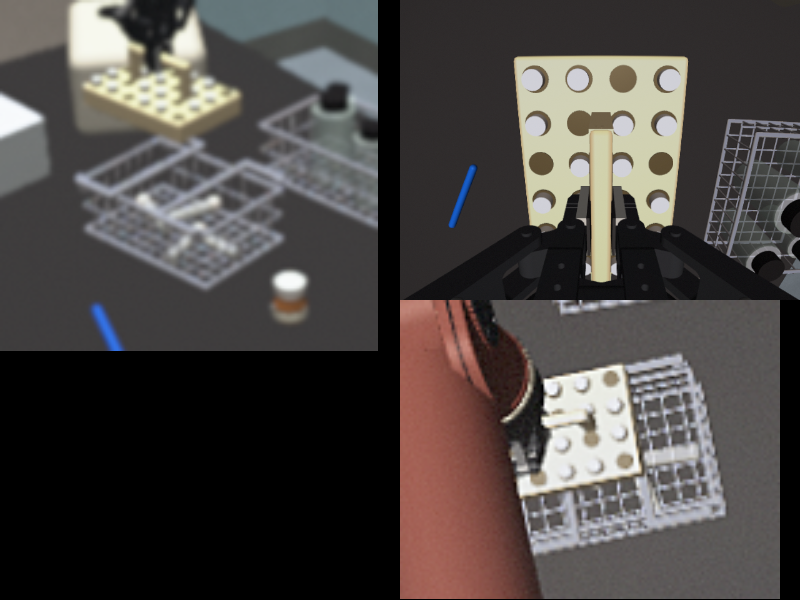

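The rack is held level and upright, but it is 28 mm too far along +y because I miscounted rows. Its far corners in the wrist view are near (182,91) and (461,91) at full resolution. I'll correct the position and check how it sits in the hand.

```bash
python3 - <<'E'
from h import *
d=load('w4'); z=.2263-.0522+.028
a,b=on(d,182,90,z),on(d,461,90,z); s=manip.get_state(); R=Ro.from_euler('xyz',s['orientation'],degrees=True)
print('in tool',R.inv().apply(a-s['position']),R.inv().apply(b-s['position']))
E
python3 -m inch '-.009 -.0007 0 0 0 -.17;-.012 -.0007 0 0 0 0;-.007 -.0007 0 0 0 0;0 0 .02 0 0 0;0 0 .02 0 0 0;0 0 .015 0 0 0;0 0 .01 0 0 0;0 0 0 0 0 0;0 0 0 0 0 0'
python3 -c "
from h import *
togo(bw(0,0,.142),102.9)"
```

```text
in tool [ 0.08403698 -0.05340419  0.02432118] [0.08395527 0.05347485 0.02433464]
time_s: 14.37
position: [0.5558, 0.2038, 0.1615]
orientation: [-180.0, 0.0, 103.0]
ft_force: [-0.2, -0.8, -2.6]
finger_gap: 0.127
finger_force: 58.7
t 14.3667 pos [0.5558 0.2038 0.1615] [-1.7998e+02  2.0000e-02  1.0300e+02] shift(tool) [-0.0012 -0.0001  0.0195] turn [-0.02  0.02  0.1 ] shift after turn [-0.0013 -0.0001  0.0195] f [-0.2 -0.8 -2.6] [-54.  17.  36.  99. -11.  68.  -2.] 0.12710207044980198
```

Rack centred in hand (±53.4 mm across, 84 mm to the end). Lowering slowly.

```bash
python3 -m inch '-.0012 0 .005 0 0 0;0 0 .005 0 0 0;0 0 .003 0 0 0;0 0 .002 0 0 0;0 0 .0015 0 0 0;0 0 .001 0 0 0;0 0 0 0 0 0;0 0 0 0 0 0'
python3 -m inch '0 0 .001 0 0 0;0 0 .0005 0 0 0;0 0 0 0 0 0;0 0 0 0 0 0'
```

```text
time_s: 15.03
position: [0.556, 0.2034, 0.1439]
orientation: [180.0, 0.0, 103.1]
ft_force: [-1.2, -0.1, -3.2]
finger_gap: 0.129
finger_force: 58.6
time_s: 15.37
position: [0.5559, 0.2034, 0.1423]
orientation: [180.0, 0.0, 103.0]
ft_force: [0.2, 0.6, -3.0]
finger_gap: 0.127
finger_force: 58.7
```

```bash
python3 -m inch '0 0 .001 0 0 0;0 0 0 0 0 0;0 0 0 0 0 0'
python3 -m inch '0 0 .0008 0 0 0;0 0 0 0 0 0;0 0 0 0 0 0'
```

```text
time_s: 15.62
position: [0.5561, 0.2034, 0.142]
orientation: [180.0, -0.0, 103.0]
ft_force: [-2.6, -0.6, 6.4]
finger_gap: 0.127
finger_force: 59.8
time_s: 15.87
position: [0.5562, 0.2034, 0.1419]
orientation: [180.0, -0.1, 103.0]
ft_force: [-6.9, -1.4, 12.7]
finger_gap: 0.125
finger_force: 60.9
```

Contact came at the expected height. Release and withdraw.

```bash
python3 -m inch '0 0 -.001 0 0 0;0 0 0 0 0 0;0 0 0 0 0 0'
python3 -m inch '0 0 0 0 0 0;0 0 0 0 0 0;0 0 0 0 0 0;0 0 0 0 0 0;0 0 0 0 0 0;0 0 0 0 0 0' 0.5 20
python3 -m inch '0 0 -.005 0 0 0;0 0 -.015 0 0 0;0 0 -.025 0 0 0;0 0 -.03 0 0 0;0 0 -.03 0 0 0;-.03 0 0 0 0 0;-.03 0 0 0 0 0;-.03 0 0 0 0 0;-.03 0 0 0 0 0;-.03 0 0 0 0 0;-.03 0 0 0 0 0;-.03 0 0 0 0 0;0 0 0 0 0 0;0 0 0 0 0 0'
python3 -c "
from h import *
cap('wrist','w5'); cap('side','s5'); cap('top','t5')
a=cv2.resize(cv2.imread('pics/s5.png')[100:230,220:360],None,fx=2.7,fy=2.7)
b=cv2.resize(cv2.imread('pics/w5.png'),(400,300))
c=np.zeros((600,800,3),np.uint8); c[:a.shape[0],:a.shape[1]]=a; c[:300,400:]=b
e=cv2.resize(cv2.imread('pics/t5.png')[160:260,135:260],(375,300)); c[300:600,400:775]=e
cv2.imwrite('pics/v5.png',c)
d=load('t5'); im=d['pixels']
m=((im.min(2)>90)&(im[...,0].astype(int)-im[...,2]>8)).astype(np.uint8); m[:,260:]=0;m[:150]=0;m[260:]=0; m[:,:140]=0
m=cv2.morphologyEx(m,cv2.MORPH_CLOSE,np.ones((7,7))); m=cv2.morphologyEx(m,cv2.MORPH_OPEN,np.ones((5,5)))
k=max(cv2.findContours(m,0,1)[0],key=cv2.contourArea)
P=np.array([on(d,*p[0],.118)[:2] for p in k])*1000
print(cv2.minAreaRect(P.astype(np.float32)), bw(0,0,0))"
```

```text
time_s: 16.12
position: [0.5562, 0.2035, 0.142]
orientation: [180.0, -0.0, 103.1]
ft_force: [-2.9, -0.9, 5.9]
finger_gap: 0.125
finger_force: 59.9
time_s: 16.62
position: [0.5559, 0.2034, 0.1414]
orientation: [-180.0, 0.0, 103.0]
ft_force: [-0.2, -1.2, 0.4]
finger_gap: 0.498
finger_force: 0.0
time_s: 17.78
position: [0.6034, -0.0036, 0.247]
orientation: [180.0, 0.0, 102.8]
ft_force: [0.4, 0.9, -0.2]
finger_gap: 0.502
finger_force: 0.0
((551.5089111328125, 233.13217163085938), (140.80003356933594, 136.92161560058594), 89.52772521972656) [0.556  0.2026 0.    ]
```

View pics/v5.png

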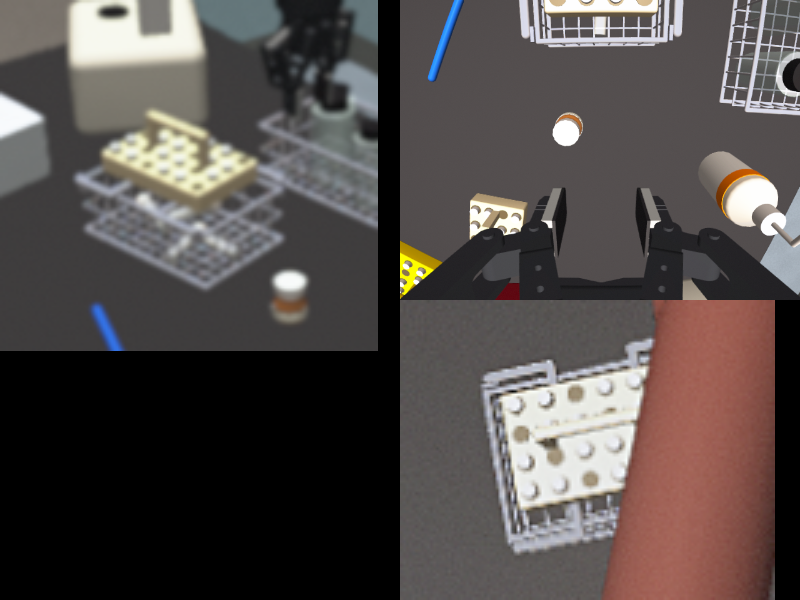

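The rack sits level on both arms with equal side gaps in the wrist view (rack end 544–658, arms about 520–682), and the gripper is clear of everything.

```bash
python3 -c "
from h import *
print(manip.sign_off())"
```

```text
the job is handed in; nothing more can be done
None
```

The open bail arm is swung in flat, the long rack is stacked upright and centred on both arms, and the job was handed in at about 18 s of the 56 s allowed; the small square rack was not touched.

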